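# Set the stop pin and the hold-down clamp of a sawing board

### The arm

A 6-joint arm with a two-finger parallel gripper is mounted at the origin on the work surface. World frame = base frame: x ahead of the robot, y to its left, z up, the work surface at z = 0. Lengths are in m, angles in degrees, forces in N, time in s.
With the tool pointing down it reaches from about 0.35 to 0.875 m from the base axis. Payload 4.2 kg.
Tool frame: the origin (TCP) lies between the finger pads; the fingertips stand 19 mm ahead of it and the grasp point (between the pads) is the TCP; z points along the fingers, y is the line along which they close (so a half turn about z gives the same grasp; the last joint's range is limited). The gripper opens to 87 mm and grips with 3 to 60 N. Pads are 19 mm wide; open, the fingers measure 117 mm over their backs; the gripper's body (75 mm by 190 mm) begins 51 mm behind the grasp point.
Start: joints at [89.588, 22.042, 0.453, 0, -68.411, -14.817], TCP at [0.164, 0.603, 0.242] pointing down, gripper open.
Joint ranges: [-179.83, 179.83], [-69.29, 118.12], [-61.27, 80.66], [-181.25, 117.63], [-171.15, -9.14], [-177.46, 177.46]. Speed limits (degrees/s): [159.86, 159.86, 180, 180, 180, 180].

### API

Orientations are given as a 3x3 rotation matrix whose columns are the frame's x, y, z axes.
In Python, from station import r gives the robot as it stands.
- The arm moves only by the tool drive_tool, never from a script. Its argument "steps" is one flat list of numbers, 7 for each row, row after row: the turn, a rotation vector about the tool's x, y, z in rad, then the shift along the tool's x, y, z in m, then the opening, from 0 (shut) to 1 (fully open). A call has 1 to 10 rows; each row shifts and turns the commanded pose from where the row before left it, along the tool's axes as they then stand; what a row does not reach is not made up. A row lasts 1/12 s, in which the tool goes at most 41.7 mm and 7.16 degrees, less where a joint would pass 70% of its speed; a pose out of reach is approached as far as the arm can. A call is refused whole if a number of a shift passes 0.0417 or a number of a turn 0.125, either way. A call with a gripper value outside its range is refused whole. The fingers move at their own pace and stop on an object; the grip force is fixed at half the most. Time passes only in rows, so rows that do not move let the fingers close. It gives the time, the measured TCP pose, the force, the opening and the grip force at its end, in the units of the state.
- r.sense(): the state, without advancing time (a new reading comes with each control period).
- r.capture(name): name is "scene" or "side" or "wrist"; returns the picture (420x560x3 uint8, blue, green, red); there is no depth.
- r.camera_params(name): a dict with "camera_matrix" (3x3 intrinsics, pixels), "extrinsics" (4x4, takes a point from world to camera coordinates). Camera axes: x right, y down, z forward; pixel columns grow to the right and rows downward; lengths in m; the calibration is good to about 2 mm. A picture is of the moment at which its call begins: read the wrist's pose just before it. camera_params takes no time and is no camera call; for the wrist camera it gives the pose at the moment of the call.
- r.finish_job(): hands the job in; it is judged then, once.
The state is a dict: "time_s": time; "joints": joint angles; "joint_velocities": joint speeds; "effort": joint torques, N m; "tcp_pos": TCP position; "ee_rot": TCP orientation; "wrist_force": force on the tool from outside, world axes, zero at the start; "moment": the same for the moment, N m; "gripper_width": opening from 0.0 (shut) to 1.0 (fully open); "gripper_force": force on a finger pad.
Only numpy, scipy, OpenCV 4.12 (cv2) and the standard library are available. Lean on these libraries where they do the work, as an engineer would, in place of code of your own. Each camera call takes 0.05 s, during which the arm holds its last target. There are 200 camera calls.

### The job

Set up the sawing board for repeat cuts: pull the stop pin out of the wooden tool block, put it fully home in the middle one of the board's three stop holes and let go of it. Then turn the clamp's black handle clockwise until the screw seats on the wood strip, back it off a quarter turn so that the strip can still be slid up to the pin, and finish while still holding the handle there. Leave the strip and everything else on the bench where they are.

Things in the scene. Friction and masses are not known exactly. Their poses are not given: they have to be found in the camera images.
- saw_board: white-faced sawing board, 240 (its x) by 400 (its y) by 30 mm thick, fixed; origin at the centre of its underside. A wooden fence, top 60 mm above the bench, runs along y from x = 0 to 28 mm; the strip to be sawn lies against its near side. A clamp bar stands at x = 80, y = -70 mm (top 169 mm above the bench); its grey arm (top 115 mm) reaches over the fence to the clamp screw
- stop_hole (a point): centre of the mouth of the middle stop hole, level with the board's top, 30 mm above the bench; axes as the board. The three blind stop holes, 14 mm wide and 24 mm deep with 2 mm chamfers, lie in a row along the board's y, 40 mm apart, at x = -20, y = 90, 130 and 170 mm on the board
- clamp_handle (a point): point on the axis of the clamp's upright black handle (x = -20, y = -70 mm on the board), a round ribbed grip 32 mm in diameter and 90 mm tall that can be gripped from above at any angle; the point lies 25 mm below its top, 65 mm above its lower end, about 190 mm above the bench. It rises 4 mm per turn of unscrewing
- clamp_screw (a joint): turn of the screw with its handle, rad: 0 = seated, foot hard on the strip, where it stops dead; positive = unscrewed, counter-clockwise from above, up to 6.2. Starts between 2.0 and 3.2. Turns against about 0.06 N m of friction and stays where left; at the seat the torque rises steeply (above 0.4 N m) until the round handle slips in the fingers
- tool_block: drilled wooden tool block, 170 (its x) by 56 (its y) by 60 mm tall, fixed; origin at the centre of its underside. The stop pin stands in a hole 14 mm wide and 45 mm deep at x = 55 mm, y = 0. A short black-handled screwdriver (x = -5 mm) and a chisel (x = -54 mm), tops 138 mm above the bench, are fixed in it too
- stop_pin: stop pin, loose, about 0.11 kg: a round steel shank 12 mm in diameter and 100 mm long with a chamfered foot, and on top of it a round dark wood head 20 mm in diameter and 28 mm tall; 128 mm in all. Origin at the centre of its foot, z along the pin to the head
- pin_foot (a point): centre of the pin's foot (its lower end face)
- pin_head (a point): centre of the pin's wooden head, 114 mm above the foot
- strip: pine strip lying on the sawing board under the clamp, 40 by 260 by 20 mm tall, long side along the fence, loose; origin at the centre of its underside
- offcut: small pine offcut, 45 by 60 by 20 mm, lying on the front part of the sawing board; origin at the centre of its underside; not part of the job
- water_bottle: orange drinking bottle with a reddish lid, 72 mm in diameter, 242 mm tall, standing; origin at the centre of its underside; not part of the job
- tenon_saw: tenon saw lying flat, 415 mm long, 21 mm high, blade towards its +x, dark wood handle towards its -x; origin under it, 10 cm back from the middle of the blade; not part of the job
- tape_measure: black tape measure, 66 by 70 by 37 mm; origin at the centre of its underside; not part of the job
- try_square: try square lying flat, dark wood stock 120 mm long, steel blade 190 mm long, 20 mm high; origin under the middle of the stock; not part of the job
- glue_bottle: white glue bottle with yellow cap, 60 mm in diameter, 180 mm tall, standing; origin at the centre of its underside; not part of the job
Things that resemble listed ones, but are neither listed nor needed, are in the scene too. What is shaped like the stop_pin but orange or purple is not meant.

How it is judged:
By the outcome, as a careful person would: the job done as asked, in the order asked, and still so for the second after the job is handed in, while the arm keeps its last pose, push and grip.
It also fails if it takes over 66 s, if anything falls off the work surface, if the arm or the gripper's body presses on something with over 40 N, if the wrist force passes 120 N, or if a joint passes its speed limit or range.

## Working session

There is one attempt and no reset: what is moved stays moved. The work goes in short steps, Python scripts to look and compute and a tool call to move; the robot and the scene stay as the last step left them, time stands still between calls to the robot, and variables do not carry over. Pictures are saved under pics/ and viewed, at most 10 in all, crops included, and the job is handed in when it is done.

Besides the shell and the picture viewer there is one more tool, called as name(argument=value, ...) on one line, values as JSON. drive_tool: Moves the arm, as the interface text tells. Its arguments: {"type":"object","properties":{"steps":{"type":"array"}},"required":["steps"]}

```bash
mkdir -p pics; ls; python3 - <<'E'
from station import r
import cv2,numpy as np
np.set_printoptions(precision=4,suppress=True)
s=r.sense();print(s)
for n in("scene","side","wrist"):
    p=r.camera_params(n);print(n,p["camera_matrix"],p["extrinsics"])
    i=r.capture(n);cv2.imwrite(f"pics/{n}0.png",i)
E
```

```text
pics
{'time_s': 0.0, 'joints': array([ 89.5886,  22.0899,   0.3794,  -0.0307, -68.4126, -14.8167]), 'joint_velocities': array([-0.0049, -0.0255, -0.0374,  0.0157, -0.041 ,  0.0566]), 'effort': array([ -0.0008, -39.0666,  18.7407,   4.22  ,   0.011 ,  -0.0002]), 'tcp_pos': array([0.164 , 0.6025, 0.2405]), 'ee_rot': array([[ 0.9648, -0.2629, -0.0005],
       [-0.2629, -0.9648, -0.0021],
       [ 0.0001,  0.0022, -1.    ]]), 'wrist_force': array([-0.1187, -0.2492,  0.4868]), 'moment': array([0.0077, 0.013 , 0.0031]), 'gripper_force': 0.0, 'gripper_width': 0.998539787799339}
scene [[410.5134   0.     275.9093]
 [  0.     410.5134 213.4898]
 [  0.       0.       1.    ]] [[ 0.3829  0.9237  0.0087 -0.1818]
 [ 0.568  -0.228  -0.7908 -0.1808]
 [-0.7285  0.3078 -0.612   1.5657]
 [ 0.      0.      0.      1.    ]]
side [[384.333    0.     272.9055]
 [  0.     384.333  207.7696]
 [  0.       0.       1.    ]] [[-0.9601 -0.2797 -0.0045  0.4623]
 [-0.1909  0.6669 -0.7203  0.2193]
 [ 0.2045 -0.6906 -0.6937  1.0881]
 [ 0.      0.      0.      1.    ]]
wrist [[329.1849   0.     276.146 ]
 [  0.     329.1849 210.3152]
 [  0.       0.       1.    ]] [[-0.2634 -0.9647  0.0014  0.6252]
 [-0.9279  0.2538  0.2731 -0.0344]
 [-0.2638  0.0706 -0.962   0.3901]
 [ 0.      0.      0.      1.    ]]
```

```bash
python3 - <<'E'
import cv2
for n in("scene","side"):
    cv2.imwrite(f"pics/{n}0b.png",cv2.resize(cv2.imread(f"pics/{n}0.png"),(800,600),interpolation=cv2.INTER_CUBIC))
E
```

```text
(no output)
```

View pics/scene0b.png

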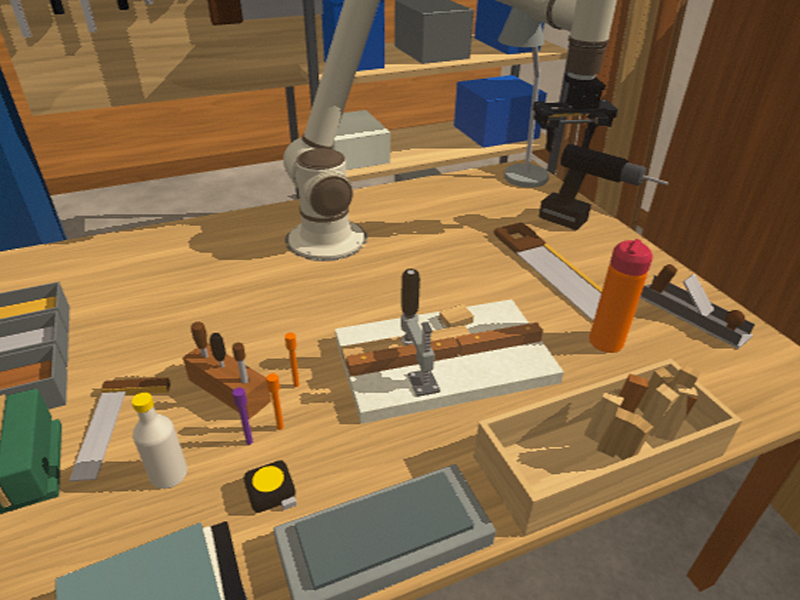

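View pics/side0b.png

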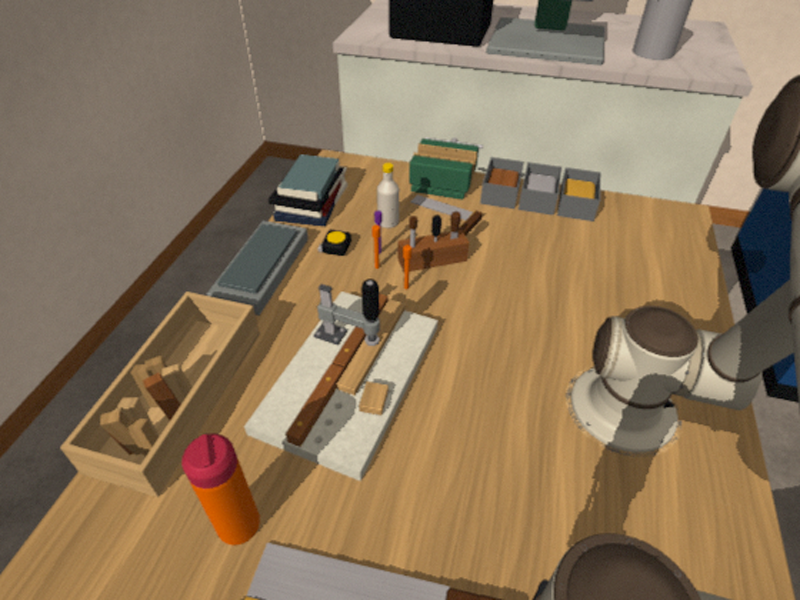

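The scene view shows the board (335–560, 300–420), the block (185–270, 330–415), with the target pin's brown head at about (238,352), and purple and orange decoys close beside it. In the side view the three stop holes are at about (340,405), (330,422) and (318,438). Next I'll enlarge these areas for accurate pixels.

```bash
cat > h.py <<'E'
import cv2,numpy as np
def crop(img,x0,y0,x1,y1,k):
    c=cv2.resize(img[y0:y1,x0:x1],None,fx=k,fy=k,interpolation=cv2.INTER_CUBIC)
    for x in range((x0+9)//10*10,x1,10):
        cv2.line(c,(int((x-x0)*k),0),(int((x-x0)*k),8 if x%50 else 16),(0,0,255) if x%50 else (255,0,255),1)
    for y in range((y0+9)//10*10,y1,10):
        cv2.line(c,(0,int((y-y0)*k)),(8 if y%50 else 16,int((y-y0)*k)),(0,0,255) if y%50 else (255,0,255),1)
    return c
E
python3 - <<'E'
from h import *
s=cv2.imread("pics/scene0.png");d=cv2.imread("pics/side0.png")
a=crop(s,230,180,396,300,4);cv2.imwrite("pics/a.png",a)  #664x480
b=crop(d,165,190,313,340,4);cv2.imwrite("pics/b.png",b)
c=np.zeros((600,800,3),np.uint8)
e=crop(s,120,220,218,316,4);c[:e.shape[0],:e.shape[1]]=e
e=crop(d,250,140,350,210,4);c[:e.shape[0],400:]=e
cv2.imwrite("pics/c.png",c[:400])
E
```

```text
(no output)
```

View pics/a.png

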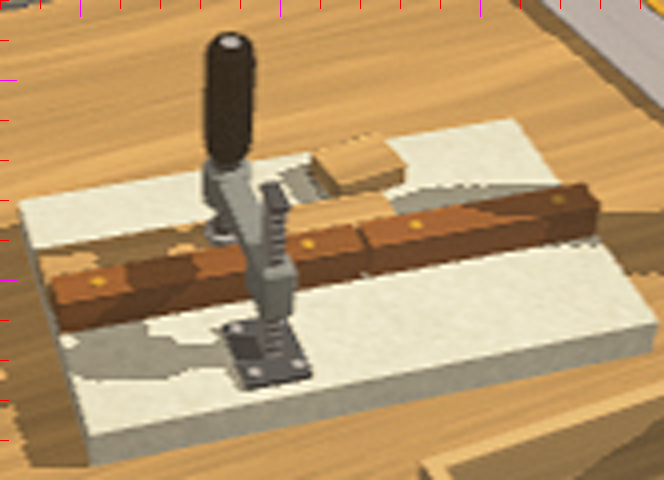

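View pics/b.png

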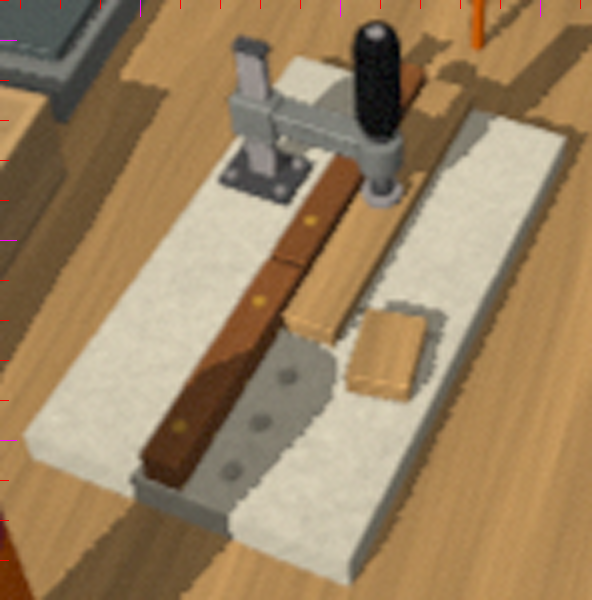

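View pics/c.png

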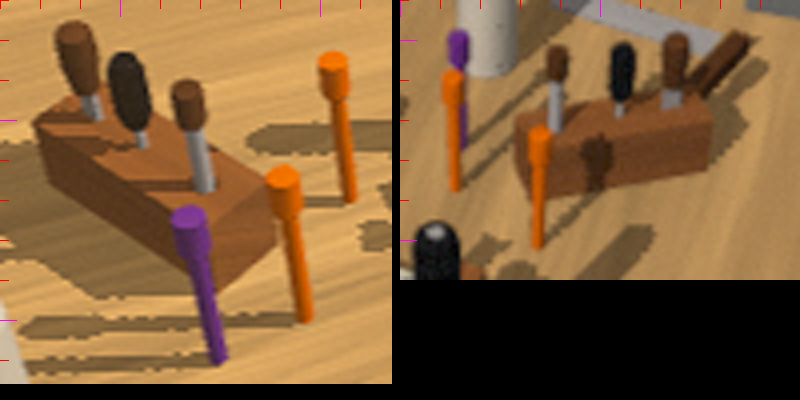

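The crops give the board corners, holes, handle, pin (hole mouth and head) and decoy feet. I'll fit all the poses by least squares.

```bash
cat >> h.py <<'E'
from scipy.optimize import least_squares
def P(cam,X):
    K,E=cam;q=(E[:3,:3]@np.asarray(X,float).T).T+E[:3,3];q=q@K.T;return q[:,:2]/q[:,2:]
def pose(p,L):
    c,s=np.cos(p[2]),np.sin(p[2]);L=np.asarray(L,float)/1000
    return np.c_[p[0]+c*L[:,0]-s*L[:,1],p[1]+s*L[:,0]+c*L[:,1],L[:,2]]
def fit(obs,p0):
    f=lambda p:np.concatenate([(P(c,pose(p,L))-px).ravel() for c,L,px in obs])
    s=least_squares(f,p0,loss="soft_l1");return s.x,f(s.x).reshape(-1,2)
def tri(c1,p1,c2,p2,x0=(.6,0,.1)):
    s=least_squares(lambda x:np.r_[P(c1,[x])[0]-p1,P(c2,[x])[0]-p2],x0);return s.x,s.fun
E
python3 - <<'E'
from h import *
from station import r
np.set_printoptions(precision=4,suppress=True)
C={n:(r.camera_params(n)["camera_matrix"],r.camera_params(n)["extrinsics"]) for n in("scene","side")}
A=lambda l:np.array(l)/4+[230,180]-.0
B=lambda l:np.array(l)/4+[165,190]
S=lambda l:np.array(l)/4+[120,220]
D=lambda l:np.array(l)/4+[250,140]
o=[(C["scene"],[[-120,-200,30],[-120,200,30],[120,200,30],[120,-200,30],[120,-200,0],[120,200,0]],A([[20,203],[515,119],[657,322],[90,435],[92,466],[655,352]])),
 (C["side"],[[120,200,30],[-120,200,30],[-120,-200,30],[120,-200,30],[-20,90,30],[-20,130,30],[-20,170,30],[-120,200,0]],B([[27,437],[355,562],[567,140],[297,58],[287,377],[261,422],[233,471],[350,582]]))]
p,res=fit(o,[.6,.0,0]);print("board",p,np.degrees(p[2]));print(res)
print("hole",pose(p,[[-20,130,30]]),"handle",pose(p,[[-20,-70,190]]))
print("handle top tri",tri(C["scene"],A([231,41]),C["side"],B([376,33])), "fit",pose(p,[[-20,-70,215]]))
T=lambda a,b:tri(C["scene"],S(a),C["side"],D(b))
print("pinmouth",T([206,190],[155,131]));print("pinhead",T([189,105],[157,65]))
print("sd top",T([122,56],[222,46]));print("ch top",T([73,25],[277,36]))
for n,f,h in(("purple",[[221,360],[62,147]],[[190,216],[58,36]]),("orange",[[305,320],[55,190]],[[284,177],[53,77]]),("orange2",[[350,200],[138,247]],[[333,64],[140,134]])):
    print(n,T(*f)[0],T(*h)[0])
E
```

```text
board [ 0.5449  0.0798 -0.119 ] -6.818566960227639
[[-0.8174 -1.242 ]
 [-1.1031 -1.2369]
 [ 0.2551 -1.1458]
 [-0.005  -0.4345]
 [-0.2003 -0.2801]
 [-1.2388 -0.882 ]
 [-0.7749 -0.5634]
 [-1.3898  0.5815]
 [-0.651  -1.1008]
 [-0.6941 -0.6686]
 [-0.1888 -0.2709]
 [-0.4561 -0.0392]
 [-0.5795 -0.2032]
 [ 0.3509  1.4494]]
hole [[0.5404 0.2112 0.03  ]] handle [[0.5167 0.0127 0.19  ]]
handle top tri (array([0.5163, 0.0133, 0.215 ]), array([-0.228 , -0.1522, -0.2229,  0.1782])) fit [[0.5167 0.0127 0.215 ]]
pinmouth (array([ 0.5137, -0.3099,  0.0535]), array([-0.2046, -0.1682, -0.2614,  0.2552]))
pinhead (array([ 0.5132, -0.3094,  0.1268]), array([-0.1167, -0.1023, -0.1491,  0.155 ]))
sd top (array([ 0.4629, -0.3403,  0.1361]), array([ 0.0527,  0.05  ,  0.0659, -0.0739]))
ch top (array([ 0.4204, -0.3649,  0.1372]), array([-0.0898, -0.0898, -0.11  ,  0.1302]))
purple [ 0.6078 -0.3275 -0.0008] [ 0.6078 -0.3268  0.1265]
orange [ 0.5956 -0.2708 -0.0022] [ 0.5951 -0.2695  0.1251]
orange2 [ 0.5033 -0.2167 -0.0013] [ 0.5043 -0.2166  0.1239]
```

```bash
cat > f.py <<'E'
from h import *
from station import r
np.set_printoptions(precision=4,suppress=True)
C={n:(r.camera_params(n)["camera_matrix"],r.camera_params(n)["extrinsics"]) for n in("scene","side")}
k=-.375
A=lambda l:np.array(l)/4+[230,180]+k
B=lambda l:np.array(l)/4+[165,190]+k
S=lambda l:np.array(l)/4+[120,220]+k
D=lambda l:np.array(l)/4+[250,140]+k
o=[(C["scene"],[[-120,-200,30],[-120,200,30],[120,200,30],[120,-200,30],[120,-200,0],[120,200,0]],A([[20,203],[515,119],[657,322],[90,435],[92,466],[655,352]])),
 (C["side"],[[120,200,30],[-120,200,30],[-120,-200,30],[120,-200,30],[-20,90,30],[-20,130,30],[-20,170,30],[-120,200,0]],B([[27,437],[355,562],[567,140],[297,58],[287,377],[261,422],[233,471],[350,582]]))]
E
python3 - <<'E'
from f import *
p,res=fit(o,[.6,.0,0]);print("board",p,np.degrees(p[2]));print(res.mean(0))
print("hole",pose(p,[[-20,130,30]]),"handle",pose(p,[[-20,-70,190]]))
print("handle top tri",tri(C["scene"],A([231,41]),C["side"],B([376,33]))[0])
T=lambda a,b:tri(C["scene"],S(a),C["side"],D(b))
print("pinmouth",T([206,190],[155,131])[0]);print("pinhead",T([189,105],[157,65])[0])
print("bottle top",tri(C["scene"],np.array([632,250])*.7,C["side"],np.array([210,455])*.7)[0])
print("glue top",tri(C["scene"],np.array([141,398])*.7,C["side"],np.array([388,168])*.7)[0])
E
```

```text
board [ 0.5452  0.0791 -0.121 ] -6.934980840230645
[-0.2939 -0.129 ]
hole [[0.5411 0.2106 0.03  ]] handle [[0.5169 0.012  0.19  ]]
handle top tri [0.5169 0.0126 0.2162]
pinmouth [ 0.5146 -0.3104  0.0554]
pinhead [ 0.5141 -0.3099  0.1285]
bottle top [0.6191 0.4231 0.2256]
glue top [ 0.6185 -0.4645  0.175 ]
```

drive_tool(steps=[0, 0, 0, 0.033, 0.02, -0.002, 0.5, 0, 0, 0, 0.033, 0.02, -0.002, 0.5, 0, 0, 0, 0.033, 0.02, -0.002, 0.5, 0, 0, 0, 0.033, 0.02, -0.002, 0.5, 0, 0, 0, 0.033, 0.02, -0.002, 0.5, 0, 0, 0, 0.033, 0.02, -0.002, 0.5, 0, 0, 0, 0.033, 0.02, -0.002, 0.5, 0, 0, 0, 0.033, 0.02, -0.002, 0.5, 0, 0, 0, 0.033, 0.02, -0.002, 0.5, 0, 0, 0, 0.033, 0.02, -0.002, 0.5])

```text
time_s: 0.98
tcp_pos: [0.4308, 0.3217, 0.2616]
ee_rot: [[0.965, -0.262, -0.0], [-0.262, -0.965, -0.0], [-0.0, 0.0, -1.0]]
wrist_force: [0.8, 0.8, 0.6]
gripper_width: 0.502
gripper_force: 0.0
```

drive_tool(steps=[0, 0, 0, 0.033, 0.02, -0.002, 0.5, 0, 0, 0, 0.033, 0.02, -0.002, 0.5, 0, 0, 0, 0.033, 0.02, -0.002, 0.5, 0, 0, 0, 0.033, 0.02, -0.002, 0.5, 0, 0, 0, 0, 0, 0, 0.5, 0, 0, 0, 0, 0, 0, 0.5, 0, 0, 0, 0, 0, 0, 0.5])

```text
time_s: 1.57
tcp_pos: [0.5361, 0.2113, 0.269]
ee_rot: [[0.965, -0.263, -0.001], [-0.263, -0.965, -0.0], [-0.001, 0.001, -1.0]]
wrist_force: [-0.8, 0.4, 0.6]
gripper_width: 0.499
gripper_force: 0.0
```

```bash
cat >> f.py <<'E'
def W():
    q=r.camera_params("wrist");return (q["camera_matrix"],q["extrinsics"])
def ray(cam,px,z):
    K,E=cam;d=E[:3,:3].T@np.linalg.solve(K,[px[0],px[1],1]);c=-E[:3,:3].T@E[:3,3];return c+d*(z-c[2])/d[2]
E
python3 - <<'E'
from f import *
s=r.sense();print(s["time_s"],s["tcp_pos"],s["joints"],s["ee_rot"])
w=W();i=r.capture("wrist");cv2.imwrite("pics/w1.png",i)
np.savez("w1.npz",K=w[0],E=w[1])
print(P(w,[[.5411,.2106,.03],[.5411-.02,.2106,.03],[.5169,.0126,.19]]))
u=P(w,[[.5411,.2106,.03]])[0].astype(int)
x0=max(0,min(u[0]-100,360));y0=max(0,min(u[1]-75,270));print(x0,y0)
cv2.imwrite("pics/w1c.png",crop(i,x0,y0,x0+200,y0+150,4))
E
```

```text
1.5667 [0.5361 0.2113 0.269 ] [ 37.5968  16.2821  -4.0107  -0.0247 -69.7655  37.1405] [[ 0.9647 -0.2634 -0.0011]
 [-0.2634 -0.9647 -0.0003]
 [-0.0009  0.0006 -1.    ]]
[[276.4419 177.7159]
 [280.8749 193.7452]
 [565.8621 177.7313]]
176 102
```

View pics/w1c.png

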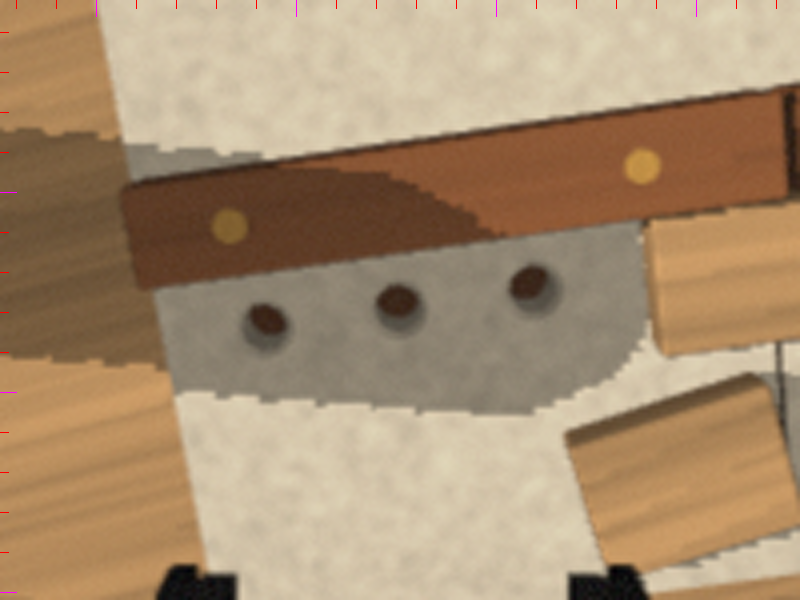

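The middle hole's mouth is at crop (400,309), i.e. image (275.6,178.9), about 1 px from the fitted position. Next I move on to above the pin.

drive_tool(steps=[0, 0, 0, 0.008, 0.036, 0, 0.5, 0, 0, 0, 0.008, 0.036, 0, 0.5, 0, 0, 0, 0.008, 0.036, 0, 0.5, 0, 0, 0, 0.008, 0.036, 0, 0.5, 0, 0, 0, 0.008, 0.036, 0, 0.5, 0, 0, 0, 0.008, 0.036, 0, 0.5, 0, 0, 0, 0.008, 0.036, 0, 0.5, 0, 0, 0, 0.008, 0.036, 0, 0.5, 0, 0, 0, 0.008, 0.036, 0, 0.5, 0, 0, 0, 0.008, 0.036, 0, 0.5])

```text
time_s: 2.45
tcp_pos: [0.5186, -0.1569, 0.2699]
ee_rot: [[0.966, -0.26, 0.001], [-0.26, -0.966, 0.0], [0.001, -0.0, -1.0]]
wrist_force: [0.9, 0.5, 0.0]
gripper_width: 0.501
gripper_force: 0.0
```

drive_tool(steps=[0, 0, 0, 0.008, 0.036, 0, 0.5, 0, 0, 0, 0.008, 0.036, 0, 0.5, 0, 0, 0, 0.008, 0.036, 0, 0.5, 0, 0, 0, 0.008, 0.036, 0, 0.5, 0, 0, 0, 0.004, 0.005, 0, 0.5, 0, 0, 0, 0, 0, 0, 0.5, 0, 0, 0, 0, 0, 0, 0.5, 0, 0, 0, 0, 0, 0, 0.5])

```text
time_s: 3.12
tcp_pos: [0.5149, -0.3082, 0.2696]
ee_rot: [[0.966, -0.26, -0.0], [-0.26, -0.966, 0.0], [-0.0, -0.0, -1.0]]
wrist_force: [0.1, 0.4, 0.1]
gripper_width: 0.498
gripper_force: 0.0
```

```bash
python3 - <<'E'
from f import *
d=np.load("w1.npz");w=(d["K"],d["E"])
for c in([267,327],[400,309],[535,291]): print("hole",ray(w,np.array(c)/4+[176-.375,102-.375],.03))
s=r.sense();print(s["time_s"],s["tcp_pos"],s["joints"])
w=W();i=r.capture("wrist");np.savez("w2.npz",K=w[0],E=w[1])
print(P(w,[[.5141,-.310,.143],[.5146,-.3104,.06]]))
u=P(w,[[.5141,-.310,.1285]])[0].astype(int)
x0=max(0,min(u[0]-100,360));y0=max(0,min(u[1]-75,270));print(x0,y0)
cv2.imwrite("pics/w2c.png",crop(i,x0,y0,x0+200,y0+150,4))
E
```

```text
hole [0.5452 0.2511 0.03  ]
hole [0.54   0.2119 0.03  ]
hole [0.5347 0.1724 0.03  ]
3.1167 [ 0.5149 -0.3082  0.2696] [-15.472   18.6081  -0.6077  -0.0212 -70.7943  90.3867]
[[279.7366 207.6682]
 [279.2425 186.9628]]
179 128
```

View pics/w2c.png

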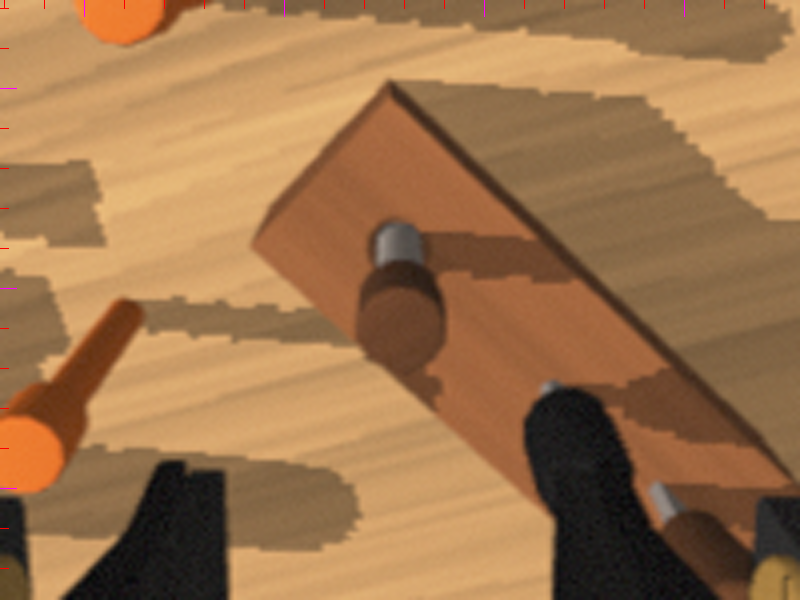

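The wrist view shows the head top at crop (400,331) and the mouth at (398,243), so the pin lies about 2 mm towards −tool x. Fingers at half opening clear the decoys and the screwdriver. I descend and grip.

drive_tool(steps=[0, 0, 0, -0.002, 0.001, 0.035, 0.5, 0, 0, 0, 0, 0, 0.035, 0.5, 0, 0, 0, 0, 0, 0.035, 0.5, 0, 0, 0, 0, 0, 0.025, 0.5, 0, 0, 0, 0, 0, 0.01, 0.5, 0, 0, 0, 0, 0, 0, 0.5, 0, 0, 0, 0, 0, 0, 0.1, 0, 0, 0, 0, 0, 0, 0.1, 0, 0, 0, 0, 0, 0, 0.1, 0, 0, 0, 0, 0, 0, 0.1])

```text
time_s: 4.0
tcp_pos: [0.5134, -0.3107, 0.1314]
ee_rot: [[0.965, -0.262, 0.003], [-0.262, -0.965, -0.001], [0.004, 0.0, -1.0]]
wrist_force: [0.1, 0.2, 0.9]
gripper_width: 0.281
gripper_force: 0.0
```

drive_tool(steps=[0, 0, 0, 0, 0, 0, 0, 0, 0, 0, 0, 0, 0, 0, 0, 0, 0, 0, 0, 0, 0, 0, 0, 0, 0, 0, 0, 0, 0, 0, 0, 0, 0, 0, 0])

```text
time_s: 4.42
tcp_pos: [0.5133, -0.3109, 0.1309]
ee_rot: [[0.965, -0.262, 0.002], [-0.262, -0.965, -0.001], [0.003, 0.001, -1.0]]
wrist_force: [0.3, 1.2, 7.0]
gripper_width: 0.219
gripper_force: 30.0
```

drive_tool(steps=[0, 0, 0, 0, 0, -0.005, 0, 0, 0, 0, 0, 0, -0.01, 0, 0, 0, 0, 0, 0, -0.015, 0, 0, 0, 0, 0, 0, -0.02, 0, 0, 0, 0, 0, 0, -0.03, 0, 0, 0, 0, 0, 0, -0.035, 0, 0, 0, 0, 0, 0, -0.035, 0, 0, 0, 0, 0, 0, -0.035, 0, 0, 0, 0, 0, 0, -0.03, 0, 0, 0, 0, 0, 0, -0.015, 0])

```text
time_s: 5.25
tcp_pos: [0.5127, -0.3111, 0.3648]
ee_rot: [[0.965, -0.263, 0.006], [-0.263, -0.965, -0.003], [0.007, 0.001, -1.0]]
wrist_force: [-0.2, 0.1, -0.6]
gripper_width: 0.22
gripper_force: 30.0
```

```bash
python3 - <<'E'
from f import *
s=r.sense();print(s)
t=s["tcp_pos"];h=t
i=r.capture("side");j=r.capture("scene")
c=np.zeros((480,800,3),np.uint8)
for n,(nm,im) in enumerate((("scene",j),("side",i))):
    u=P(C[nm],[t,t-[0,0,.114]]);print(nm,u)
    m=u.mean(0).astype(int);x0,y0=m[0]-40,m[1]-48;print(x0,y0)
    c[:,n*400:n*400+400]=crop(im,x0,y0,x0+80,y0+96,5)
cv2.imwrite("pics/d.png",c)
E
```

```text
{'time_s': 5.25, 'joints': array([-15.758 ,  16.169 ,   9.2086,   0.0822, -82.6633,  90.519 ]), 'joint_velocities': array([ -0.1172,  -1.5484,  17.7862,  -1.4014, -21.5891,  -0.0137]), 'effort': array([  0.1154, -33.8278,  19.0679,   4.2829,   0.1011,   0.0024]), 'tcp_pos': array([ 0.5127, -0.3111,  0.3648]), 'ee_rot': array([[ 0.9649, -0.2627,  0.0059],
       [-0.2627, -0.9649, -0.0032],
       [ 0.0066,  0.0015, -1.    ]]), 'wrist_force': array([-0.1857,  0.0941, -0.5535]), 'moment': array([-0.0431, -0.0511, -0.0018]), 'gripper_force': 29.9980843719095, 'gripper_width': 0.22011783727465237}
scene [[149.0863 163.1439]
 [158.037  206.1166]]
113 136
side [[291.3714  91.6857]
 [290.3489 124.7022]]
250 60
```

View pics/d.png

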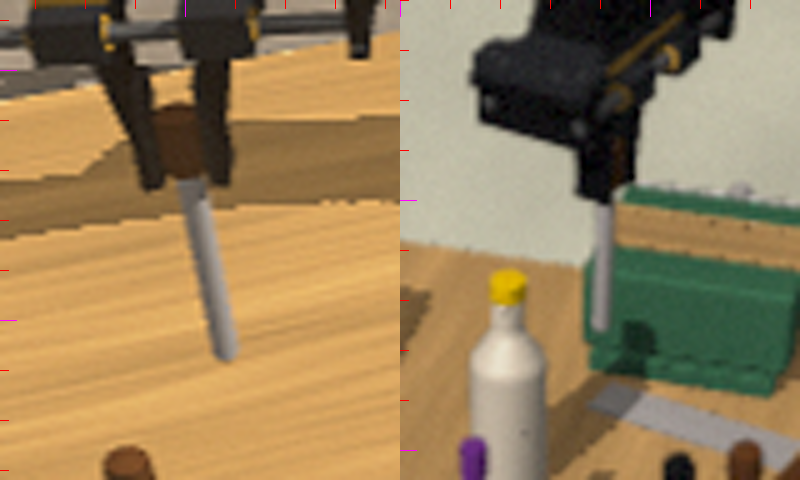

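The pin is held and hangs near vertical. Its foot is seen within 1 px of the prediction and about 2 mm lower, so the foot lies about 116 mm below the TCP. I carry it over the clamp to the hole.

drive_tool(steps=[0, 0, 0, -0.004, -0.018, 0, 0, 0, 0, 0, -0.008, -0.036, 0, 0, 0, 0, 0, -0.008, -0.036, 0, 0, 0, 0, 0, -0.008, -0.036, 0, 0, 0, 0, 0, -0.008, -0.036, 0, 0, 0, 0, 0, -0.008, -0.036, 0, 0, 0, 0, 0, -0.008, -0.036, 0, 0, 0, 0, 0, -0.008, -0.036, 0, 0, 0, 0, 0, -0.008, -0.036, 0, 0, 0, 0, 0, -0.008, -0.036, 0, 0])

```text
time_s: 6.18
tcp_pos: [0.5275, 0.041, 0.3576]
ee_rot: [[0.965, -0.263, -0.004], [-0.263, -0.965, -0.001], [-0.004, 0.002, -1.0]]
wrist_force: [0.6, 0.2, -0.9]
gripper_width: 0.22
gripper_force: 30.0
```

drive_tool(steps=[0, 0, 0, -0.008, -0.036, 0, 0, 0, 0, 0, -0.008, -0.036, 0, 0, 0, 0, 0, -0.008, -0.036, 0, 0, 0, 0, 0, -0.008, -0.036, 0, 0, 0, 0, 0, -0.003, -0.026, 0, 0, 0, 0, 0, 0, 0, 0.03, 0, 0, 0, 0, 0, 0, 0.04, 0, 0, 0, 0, 0, 0, 0.04, 0, 0, 0, 0, 0, 0, 0.04, 0, 0, 0, 0, 0, 0, 0.02, 0])

```text
time_s: 7.02
tcp_pos: [0.5355, 0.2105, 0.1822]
ee_rot: [[0.964, -0.264, -0.012], [-0.264, -0.965, -0.006], [-0.01, 0.009, -1.0]]
wrist_force: [0.0, -0.5, -1.4]
gripper_width: 0.221
gripper_force: 30.0
```

drive_tool(steps=[0, 0, 0, 0, 0, 0, 0, 0, 0, 0, 0, 0, 0, 0, 0, 0, 0, 0, 0, 0, 0])

```text
time_s: 7.27
tcp_pos: [0.5406, 0.2129, 0.1908]
ee_rot: [[0.965, -0.262, 0.002], [-0.262, -0.965, 0.001], [0.002, -0.001, -1.0]]
wrist_force: [1.4, -0.4, 0.6]
gripper_width: 0.221
gripper_force: 30.0
```

```bash
python3 - <<'E'
from f import *
s=r.sense();t=s["tcp_pos"];print(s["time_s"],t,s["ee_rot"],s["wrist_force"])
i=r.capture("side");j=r.capture("scene")
c=np.zeros((480,800,3),np.uint8)
for n,(nm,im) in enumerate((("scene",j),("side",i))):
    u=P(C[nm],[t,t-[0,0,.116],[.540,.2115,.03]]);print(nm,u)
    m=u[1].astype(int);x0,y0=m[0]-40,m[1]-55;print(x0,y0)
    c[:,n*400:n*400+400]=crop(im,x0,y0,x0+80,y0+96,5)
cv2.imwrite("pics/e.png",c)
E
```

```text
7.2667 [0.5406 0.2129 0.1908] [[ 0.965  -0.2623  0.002 ]
 [-0.2623 -0.965   0.0005]
 [ 0.0018 -0.0011 -1.    ]] [ 1.3717 -0.3674  0.6267]
scene [[357.7986 186.721 ]
 [352.5711 219.9182]
 [350.184  231.6879]]
312 164
side [[223.9291 258.2502]
 [228.0735 286.3069]
 [229.9152 295.5801]]
188 231
```

View pics/e.png

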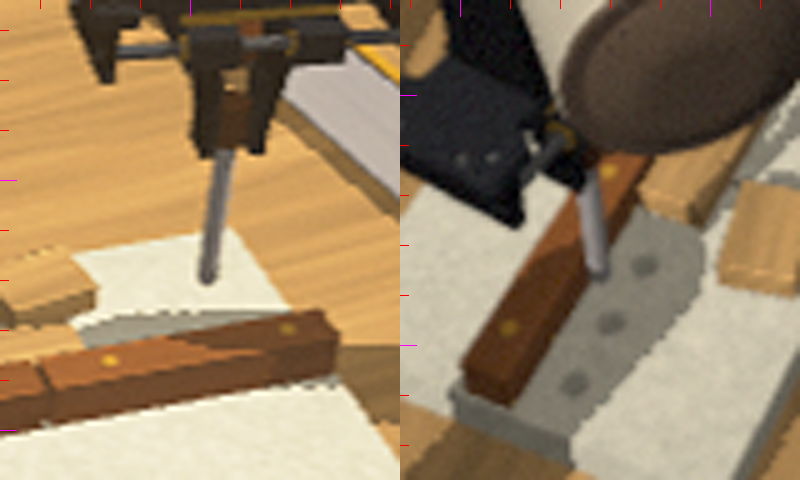

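The foot appears at scene (353.2,219.8) and side (227.2,285.6), and the hole at side (229.6,295.0). That puts the foot roughly 2 mm off in +x/+y, so I correct it and lower carefully.

drive_tool(steps=[0, 0, 0, -0.0015, 0.002, 0.02, 0, 0, 0, 0, 0, 0, 0.015, 0, 0, 0, 0, 0, 0, 0.003, 0, 0, 0, 0, 0, 0, 0.003, 0, 0, 0, 0, 0, 0, 0.003, 0, 0, 0, 0, 0, 0, 0.003, 0, 0, 0, 0, 0, 0, 0.003, 0])

```text
time_s: 7.95
tcp_pos: [0.5388, 0.2116, 0.1407]
ee_rot: [[0.965, -0.262, 0.003], [-0.262, -0.965, 0.001], [0.002, -0.002, -1.0]]
wrist_force: [1.5, -0.5, -0.5]
gripper_width: 0.223
gripper_force: 30.0
```

drive_tool(steps=[0, 0, 0, 0, 0, 0.004, 0, 0, 0, 0, 0, 0, 0.004, 0, 0, 0, 0, 0, 0, 0.004, 0, 0, 0, 0, 0, 0, 0.003, 0, 0, 0, 0, 0, 0, 0.001, 0, 0, 0, 0, 0, 0, 0, 0])

```text
time_s: 8.45
tcp_pos: [0.538, 0.2112, 0.1232]
ee_rot: [[0.965, -0.263, 0.0], [-0.263, -0.965, 0.0], [0.0, -0.0, -1.0]]
wrist_force: [2.1, 1.2, -2.4]
gripper_width: 0.221
gripper_force: 30.0
```

drive_tool(steps=[0, 0, 0, 0, 0, 0.001, 0, 0, 0, 0, 0, 0, 0.001, 0, 0, 0, 0, 0, 0, 0, 0])

```text
time_s: 8.7
tcp_pos: [0.5382, 0.2113, 0.1219]
ee_rot: [[0.965, -0.262, 0.001], [-0.262, -0.965, 0.0], [0.001, -0.001, -1.0]]
wrist_force: [1.5, 0.0, 0.1]
gripper_width: 0.218
gripper_force: 30.0
```

drive_tool(steps=[0, 0, 0, 0, 0, 0.001, 0, 0, 0, 0, 0, 0, 0.001, 0, 0, 0, 0, 0, 0, 0, 0])

```text
time_s: 8.95
tcp_pos: [0.5391, 0.2115, 0.1218]
ee_rot: [[0.965, -0.262, 0.003], [-0.262, -0.965, 0.001], [0.003, -0.002, -1.0]]
wrist_force: [1.0, -0.8, 9.2]
gripper_width: 0.221
gripper_force: 30.0
```

The pin has bottomed: 9 N at TCP z 0.1218, so the foot is at about 6 mm. I release it, rise, and go above the handle.

drive_tool(steps=[0, 0, 0, 0, 0, 0, 0.5, 0, 0, 0, 0, 0, 0, 0.5, 0, 0, 0, 0, 0, 0, 0.5, 0, 0, 0, 0, 0, 0, 0.5, 0, 0, 0, 0, 0, -0.02, 0.5, 0, 0, 0, 0, 0, -0.04, 0.5, 0, 0, 0, 0, 0, -0.04, 0.6, 0, 0, 0, 0, 0, -0.04, 0.7, 0, 0, 0, 0, 0, -0.01, 0.8])

```text
time_s: 9.7
tcp_pos: [0.5403, 0.2121, 0.2768]
ee_rot: [[0.965, -0.262, 0.011], [-0.262, -0.965, 0.005], [0.009, -0.008, -1.0]]
wrist_force: [1.3, -0.7, 2.0]
gripper_width: 0.644
gripper_force: 0.0
```

drive_tool(steps=[0, 0, 0, 0.006, 0.038, 0, 0.8, 0, 0, 0, 0.006, 0.038, 0, 0.8, 0, 0, 0, 0.006, 0.038, 0, 0.8, 0, 0, 0, 0.006, 0.038, 0, 0.8, 0, 0, 0, 0.006, 0.038, 0, 0.8, 0, 0, 0, 0, 0.007, 0, 0.8, 0, 0, 0, 0, 0, 0, 0.8, 0, 0, 0, 0, 0, 0, 0.8, 0, 0, 0, 0, 0, 0, 0.8])

```text
time_s: 10.45
tcp_pos: [0.5152, 0.014, 0.2693]
ee_rot: [[0.965, -0.262, -0.0], [-0.262, -0.965, 0.0], [-0.0, -0.0, -1.0]]
wrist_force: [0.3, -0.1, 0.2]
gripper_width: 0.803
gripper_force: 0.0
```

```bash
python3 - <<'E'
from f import *
s=r.sense();t=s["tcp_pos"];print(s["time_s"],t,s["joints"],s["wrist_force"])
w=W();im=r.capture("wrist");j=r.capture("scene");sd=r.capture("side")
print("handle top w",P(w,[[.517,.0123,.216]]))
c=np.zeros((600,800,3),np.uint8)
c[:300,:400]=cv2.resize(im,(400,300))
def put(cam,src,X,oy,ox,k=5,wd=80,ht=60):
    u=P(cam,[X])[0];m=u.astype(int);x0=max(0,min(m[0]-wd//2,560-wd));y0=max(0,min(m[1]-ht//2,420-ht));print(u,x0,y0)
    c[oy:oy+300,ox:ox+400]=crop(src,x0,y0,x0+wd,y0+ht,k)
put(w,im,[.517,.0123,.216],0,400,2.5,160,120)
put(C["scene"],j,[.540,.2115,.08],300,0)
put(C["side"],sd,[.540,.2115,.08],300,400)
for n in("scene","side"): print(n,"head top, bottom, mouth",P(C[n],[[.54,.2115,.134],[.54,.2115,.106],[.54,.2115,.03]]))
cv2.imwrite("pics/f.png",c)
E
```

```text
10.45 [0.5152 0.014  0.2693] [ 19.6152  10.1741 -12.0958  -0.0156 -67.7426  55.2099] [ 0.2785 -0.0763  0.1856]
handle top w [[279.7165 234.5967]]
[279.7165 234.5967] 199 174
[352.2472 218.4985] 312 188
[228.3322 284.752 ] 188 254
scene head top, bottom, mouth [[354.5982 203.4691]
 [353.3626 211.3679]
 [350.184  231.6879]]
side head top, bottom, mouth [[226.494  272.1783]
 [227.4647 278.8181]
 [229.9152 295.5801]]
```

View pics/f.png

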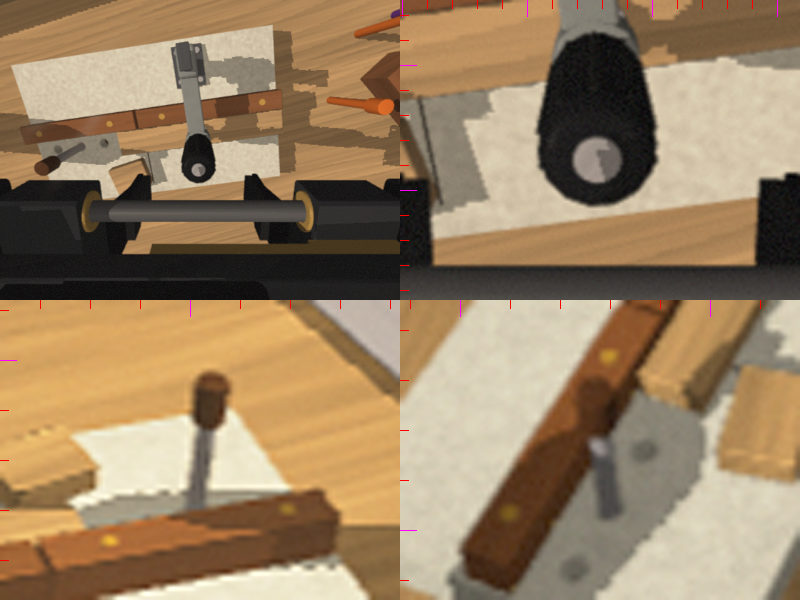

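The picture shows the pin upright in the middle hole. Its head top is at scene (354,203), matching the fully-home height of 0.134 m. The handle cap, at wrist (277.5,237.7), is practically under the TCP. I descend and grip the handle.

drive_tool(steps=[0, 0, 0, 0.0005, 0, 0.03, 0.8, 0, 0, 0, 0, 0, 0.03, 0.8, 0, 0, 0, 0, 0, 0.013, 0.8, 0, 0, 0, 0, 0, 0.005, 0.8, 0, 0, 0, 0, 0, 0, 0.8, 0, 0, 0, 0, 0, 0, 0.2, 0, 0, 0, 0, 0, 0, 0.2, 0, 0, 0, 0, 0, 0, 0.2, 0, 0, 0, 0, 0, 0, 0.2, 0, 0, 0, 0, 0, 0, 0.2])

```text
time_s: 11.43
tcp_pos: [0.5158, 0.0131, 0.1923]
ee_rot: [[0.965, -0.263, 0.001], [-0.263, -0.965, 0.0], [0.001, -0.001, -1.0]]
wrist_force: [0.2, -0.0, -0.6]
gripper_width: 0.51
gripper_force: 0.0
```

drive_tool(steps=[0, 0, 0, 0, 0, 0, 0, 0, 0, 0, 0, 0, 0, 0, 0, 0, 0, 0, 0, 0, 0, 0, 0, 0, 0, 0, 0, 0, 0, 0, 0, 0, 0, 0, 0])

```text
time_s: 11.85
tcp_pos: [0.5157, 0.013, 0.1918]
ee_rot: [[0.965, -0.263, 0.0], [-0.263, -0.965, -0.0], [0.0, -0.0, -1.0]]
wrist_force: [0.4, 1.0, 1.9]
gripper_width: 0.356
gripper_force: 30.0
```

```bash
cat > q.py <<'E'
from station import r
import numpy as np
s=r.sense();R=s["ee_rot"]
print(round(s["time_s"],2),s["tcp_pos"].round(4),"yaw",np.degrees(np.arctan2(R[1,0],R[0,0])).round(2),"j6",s["joints"][5].round(2),"F",s["wrist_force"].round(1),"M",s["moment"].round(3),"e6",s["effort"][5].round(3))
E
python3 q.py
```

```text
11.85 [0.5157 0.013  0.1918] yaw -15.23 j6 55.27 F [0.4 1.  1.9] M [-0.016  0.055 -0.053] e6 0.006
```

drive_tool(steps=[0, 0, 0.06, 0, 0, 0, 0, 0, 0, 0.1, 0, 0, 0.0001, 0, 0, 0, 0.1, 0, 0, 0.0001, 0, 0, 0, 0.1, 0, 0, 0.0001, 0, 0, 0, 0.1, 0, 0, 0, 0, 0, 0, 0.1, 0, 0, 0.0001, 0, 0, 0, 0.1, 0, 0, 0.0001, 0, 0, 0, 0.1, 0, 0, 0.0001, 0, 0, 0, 0.1, 0, 0, 0, 0, 0, 0, 0.1, 0, 0, 0.0001, 0])

```text
time_s: 12.68
tcp_pos: [0.5159, 0.0132, 0.1912]
ee_rot: [[0.334, -0.943, 0.001], [-0.943, -0.334, 0.0], [0.0, -0.001, -1.0]]
wrist_force: [-0.5, 0.5, 1.8]
gripper_width: 0.359
gripper_force: 30.0
```

```bash
python3 q.py
```

```text
12.68 [0.5159 0.0132 0.1912] yaw -70.49 j6 -0.0 F [-0.5  0.5  1.8] M [0.269 0.012 0.132] e6 0.709
```

drive_tool(steps=[0, 0, 0.1, 0, 0, 0.0001, 0, 0, 0, 0.1, 0, 0, 0.0001, 0, 0, 0, 0.1, 0, 0, 0, 0, 0, 0, 0.1, 0, 0, 0.0001, 0, 0, 0, 0.1, 0, 0, 0.0001, 0, 0, 0, 0.1, 0, 0, 0.0001, 0, 0, 0, 0.1, 0, 0, 0.0001, 0, 0, 0, 0.1, 0, 0, 0, 0, 0, 0, 0.06, 0, 0, 0, 0, 0, 0, 0, 0, 0, 0, 0])

```text
time_s: 13.52
tcp_pos: [0.5161, 0.0132, 0.1906]
ee_rot: [[-0.493, -0.87, 0.002], [-0.87, 0.493, 0.0], [-0.001, -0.001, -1.0]]
wrist_force: [0.8, -0.1, 1.2]
gripper_width: 0.362
gripper_force: 30.0
```

```bash
python3 q.py
```

```text
13.52 [0.5161 0.0132 0.1906] yaw -119.56 j6 -49.07 F [ 0.8 -0.1  1.2] M [ 0.216 -0.311 -0.047] e6 -0.292
```

drive_tool(steps=[0, 0, 0.05, 0, 0, 0, 0, 0, 0, 0.05, 0, 0, 0.0001, 0, 0, 0, 0.05, 0, 0, 0, 0, 0, 0, 0.05, 0, 0, 0.0001, 0])

```text
time_s: 13.85
tcp_pos: [0.5162, 0.0132, 0.1905]
ee_rot: [[-0.656, -0.755, 0.002], [-0.755, 0.656, 0.0], [-0.001, -0.001, -1.0]]
wrist_force: [0.9, 0.3, 1.6]
gripper_width: 0.358
gripper_force: 30.0
```

```bash
python3 q.py
```

```text
13.85 [0.5162 0.0132 0.1905] yaw -130.97 j6 -60.49 F [0.9 0.3 1.6] M [ 0.277 -0.289  0.099] e6 0.326
```

drive_tool(steps=[0, 0, 0.05, 0, 0, 0, 0, 0, 0, 0.05, 0, 0, 0.0001, 0, 0, 0, 0.05, 0, 0, 0, 0, 0, 0, 0.05, 0, 0, 0, 0])

```text
time_s: 14.18
tcp_pos: [0.5162, 0.0132, 0.1904]
ee_rot: [[-0.793, -0.61, 0.002], [-0.61, 0.793, 0.0], [-0.002, -0.001, -1.0]]
wrist_force: [0.5, 0.2, 1.2]
gripper_width: 0.36
gripper_force: 30.0
```

```bash
python3 q.py
```

```text
14.18 [0.5162 0.0132 0.1904] yaw -142.43 j6 -71.95 F [0.5 0.2 1.2] M [ 0.14  -0.422  0.114] e6 0.325
```

drive_tool(steps=[0, 0, 0.05, 0, 0, 0, 0, 0, 0, 0.05, 0, 0, 0.0001, 0, 0, 0, 0.05, 0, 0, 0, 0, 0, 0, 0.05, 0, 0, 0, 0])

```text
time_s: 14.52
tcp_pos: [0.5163, 0.0131, 0.1903]
ee_rot: [[-0.898, -0.44, 0.002], [-0.44, 0.898, 0.0], [-0.002, -0.001, -1.0]]
wrist_force: [0.2, -1.0, 1.5]
gripper_width: 0.366
gripper_force: 30.0
```

```bash
python3 q.py
```

```text
14.52 [0.5163 0.0131 0.1903] yaw -153.89 j6 -83.41 F [ 0.2 -1.   1.5] M [ 0.015 -0.46   0.056] e6 0.325
```

drive_tool(steps=[0, 0, 0.05, 0, 0, 0, 0, 0, 0, 0.05, 0, 0, 0.0001, 0, 0, 0, 0.05, 0, 0, 0, 0])

```text
time_s: 14.77
tcp_pos: [0.5155, 0.0128, 0.1903]
ee_rot: [[-0.953, -0.303, -0.0], [-0.303, 0.953, -0.001], [0.001, -0.001, -1.0]]
wrist_force: [-0.6, 0.6, 2.3]
gripper_width: 0.36
gripper_force: 30.0
```

```bash
python3 q.py
```

```text
14.77 [0.5155 0.0128 0.1903] yaw -162.33 j6 -91.89 F [-0.6  0.6  2.3] M [0.116 0.051 0.63 ] e6 -0.269
```

drive_tool(steps=[0, 0, 0.02, 0, 0, 0, 0, 0, 0, 0.02, 0, 0, 0, 0])

```text
time_s: 14.93
tcp_pos: [0.5156, 0.0129, 0.1902]
ee_rot: [[-0.964, -0.265, 0.0], [-0.265, 0.964, -0.001], [-0.0, -0.001, -1.0]]
wrist_force: [-0.8, 0.4, 3.6]
gripper_width: 0.361
gripper_force: 30.0
```

```bash
python3 q.py
```

```text
14.93 [0.5156 0.0129 0.1902] yaw -164.64 j6 -94.18 F [-0.8  0.4  3.6] M [-0.101  0.17   0.633] e6 -0.521
```

drive_tool(steps=[0, 0, 0, 0, 0, 0, 0, 0, 0, 0, 0, 0, 0, 0])

```text
time_s: 15.1
tcp_pos: [0.5156, 0.0129, 0.1902]
ee_rot: [[-0.964, -0.264, 0.0], [-0.264, 0.964, -0.0], [-0.0, -0.001, -1.0]]
wrist_force: [-0.6, -1.4, 4.7]
gripper_width: 0.357
gripper_force: 30.0
```

```bash
python3 q.py
```

```text
15.1 [0.5156 0.0129 0.1902] yaw -164.68 j6 -94.2 F [-0.6 -1.4  4.7] M [-0.259  0.216  0.498] e6 -0.549
```

The moment plateaus at 0.63 N m, so the screw is seated and the handle is slipping in the fingers. I back off slowly to find where the handle starts to turn.

drive_tool(steps=[0, 0, -0.02, 0, 0, 0, 0, 0, 0, 0, 0, 0, 0, 0])

```text
time_s: 15.27
tcp_pos: [0.5157, 0.0129, 0.1902]
ee_rot: [[-0.959, -0.283, 0.001], [-0.283, 0.959, -0.0], [-0.0, -0.0, -1.0]]
wrist_force: [-1.5, -1.8, 6.2]
gripper_width: 0.364
gripper_force: 30.0
```

```bash
python3 q.py
```

```text
15.27 [0.5157 0.0129 0.1902] yaw -163.57 j6 -93.08 F [-1.5 -1.8  6.2] M [-0.262  0.246  0.262] e6 -0.158
```

drive_tool(steps=[0, 0, -0.02, 0, 0, 0, 0, 0, 0, 0, 0, 0, 0, 0])

```text
time_s: 15.43
tcp_pos: [0.5156, 0.0129, 0.1902]
ee_rot: [[-0.954, -0.301, 0.001], [-0.301, 0.954, 0.0], [-0.001, -0.0, -1.0]]
wrist_force: [0.1, -2.5, 6.1]
gripper_width: 0.363
gripper_force: 30.0
```

```bash
python3 q.py
```

```text
15.43 [0.5156 0.0129 0.1902] yaw -162.5 j6 -91.98 F [ 0.1 -2.5  6.1] M [-0.255  0.24  -0.03 ] e6 0.101
```

drive_tool(steps=[0, 0, -0.02, 0, 0, 0, 0, 0, 0, 0, 0, 0, 0, 0])

```text
time_s: 15.6
tcp_pos: [0.5156, 0.0128, 0.1902]
ee_rot: [[-0.948, -0.32, 0.001], [-0.32, 0.948, 0.0], [-0.001, -0.0, -1.0]]
wrist_force: [-1.2, -0.2, 5.2]
gripper_width: 0.365
gripper_force: 30.0
```

```bash
python3 q.py
```

```text
15.6 [0.5156 0.0128 0.1902] yaw -161.36 j6 -90.84 F [-1.2 -0.2  5.2] M [-0.247  0.264 -0.029] e6 0.104
```

drive_tool(steps=[0, 0, -0.05, 0, 0, 0, 0, 0, 0, -0.1, 0, 0, -0.0001, 0, 0, 0, -0.1, 0, 0, 0, 0, 0, 0, -0.1, 0, 0, -0.0001, 0, 0, 0, -0.1, 0, 0, -0.0001, 0, 0, 0, -0.1, 0, 0, 0, 0, 0, 0, -0.1, 0, 0, -0.0001, 0, 0, 0, -0.1, 0, 0, -0.0001, 0, 0, 0, -0.1, 0, 0, 0, 0, 0, 0, -0.1, 0, 0, -0.0001, 0])

```text
time_s: 16.43
tcp_pos: [0.5159, 0.0126, 0.1908]
ee_rot: [[-0.287, -0.958, 0.001], [-0.958, 0.287, -0.0], [-0.0, -0.001, -1.0]]
wrist_force: [-0.2, -1.6, 5.4]
gripper_width: 0.359
gripper_force: 30.0
```

drive_tool(steps=[0, 0, -0.1, 0, 0, -0.0001, 0, 0, 0, -0.1, 0, 0, 0, 0, 0, 0, -0.1, 0, 0, -0.0001, 0, 0, 0, -0.1, 0, 0, -0.0001, 0, 0, 0, -0.1, 0, 0, -0.0001, 0, 0, 0, -0.05, 0, 0, 0, 0, 0, 0, 0, 0, 0, 0, 0, 0, 0, 0, 0, 0, 0, 0])

```text
time_s: 17.1
tcp_pos: [0.5161, 0.0127, 0.1912]
ee_rot: [[0.251, -0.968, 0.001], [-0.968, -0.251, -0.0], [0.001, -0.001, -1.0]]
wrist_force: [0.1, -2.1, 4.8]
gripper_width: 0.36
gripper_force: 30.0
```

```bash
python3 q.py
```

```text
17.1 [0.5161 0.0127 0.1912] yaw -75.49 j6 -4.98 F [ 0.1 -2.1  4.8] M [-0.71  -0.243  0.027] e6 -0.018
```

Measured yaw is −75.5° and the target is about −72.5°, so 0.05 rad remains. I check that the pin is unchanged (image difference, no viewing) before handing in.

drive_tool(steps=[0, 0, -0.03, 0, 0, 0, 0, 0, 0, -0.022, 0, 0, 0, 0, 0, 0, 0, 0, 0, 0, 0, 0, 0, 0, 0, 0, 0, 0, 0, 0, 0, 0, 0, 0, 0])

```text
time_s: 17.52
tcp_pos: [0.5161, 0.0128, 0.1912]
ee_rot: [[0.301, -0.954, 0.001], [-0.954, -0.301, -0.0], [0.001, -0.001, -1.0]]
wrist_force: [0.3, -1.9, 5.0]
gripper_width: 0.361
gripper_force: 30.0
```

```bash
python3 q.py; python3 - <<'E'
from f import *
j=r.capture("scene");old=cv2.imread("pics/f.png")[300:600,:400]
new=crop(j,312,188,392,248,5)
print("pin patch diff",np.abs(old.astype(int)-new)[60:220,170:250].mean())
a=cv2.imread("pics/scene0.png")
print("block/offcut diff",[float(np.abs(a[y:y+h,x:x+w].astype(int)-j[y:y+h,x:x+w]).mean().round(1)) for x,y,w,h in((150,310,60,30),(305,212,28,18),(410,165,60,85))])
E
```

```text
17.52 [0.5161 0.0128 0.1912] yaw -72.5 j6 -2.0 F [ 0.3 -1.9  5. ] M [-0.784 -0.281  0.017] e6 -0.012
pin patch diff 4.029036458333334
block/offcut diff [4.7, 6.6, 4.5]
```

```bash
python3 -c "
from station import r
print(r.finish_job())"
```

```text
the job is handed in; nothing more can be done
None
```

I handed the job in at about 17.6 s: the pin is fully home in the middle stop hole and released, and the clamp screw was seated, then backed off about 90°, with the gripper still holding the handle.

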